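# Knock the ceramic plug out of its carrier with the ejector rod

## Robot

A 7-joint arm with a two-finger parallel gripper is mounted at the origin on the work surface. World frame = base frame: x ahead of the robot, y to its left, z up, the work surface at z = 0. Lengths are in m, angles in rad, forces in N, time in s.
With the tool pointing down it reaches from about 0.4 to 0.85 m from the base axis. Payload 6.9 kg.
Tool frame: the origin (TCP) lies midway between the tips of the shut fingers; the grasp point (between the pads) lies behind it (ctrl.pinch_z is the z of the grasp point in the tool frame, in m); z points along the fingers, y is the line along which they close (so a half turn about z gives the same grasp; the last joint's range is limited). The gripper opens to 85 mm and grips with 20 to 120 N. Pads are 22 mm wide; open, the fingers measure 114 mm over their backs; the gripper's body (76 mm by 85 mm) begins 54 mm behind the grasp point. The pads swing forward as they close: fully open they stand 13 mm farther back than shut.
Start: joints at [1.234, 0.507, -0.238, 1.5, 0.126, 1.149, -0.155], TCP at [0.267, -0.565, 0.231] pointing down, gripper open.
Joint ranges: [-3.08, 3.08], [-0.24, 2.05], [-1.43, 1.35], [0, 2.5], [-1.52, 4.66], [0.17, 1.96], [-2.89, 2.89]. Speed limits (rad/s): [2.39, 2.39, 3.14, 3.14, 3.14, 3.14, 3.14].

## Interface

Orientations are given as a unit quaternion [w, x, y, z].
In Python, from station import ctrl, get_state, vision, ticket, models gives the robot as it stands. Calls block until the motion is done:
- ctrl.movep(position, orientation): joint-space move of the TCP to a pose.
- ctrl.movel(position, frame=None, max_speed=0.15): straight line of the TCP; frame=None keeps the orientation; max_speed is the mean speed in m/s.
- ctrl.set_joints(angles): joint-space move.
- ctrl.ungrasp() and ctrl.close_gripper(force=None): open the fingers fully, or close them until they stop; force is the grip in N (None keeps the last).
- ctrl.pause(seconds).
- ctrl.ik(position, orientation): joint angles nearest the present ones, or None.
- get_state(): the state.
- vision.grab_frame(name): name is "scene" or "top"; returns (picture, depth): 480x640x3 uint8, blue, green, red; 480x640 float32, m along the optical axis (not along the pixel's ray), 0 where there is no reading.
- vision.camera_info(name): a dict with "mtx" (3x3 intrinsics, pixels), "R" (3x3) and "t" (3): a world point X has camera coordinates R X + t. Camera axes: x right, y down, z forward; pixel columns grow to the right and rows downward; lengths in m; the calibration is good to about 2 mm. A picture is of the moment at which its call begins. camera_info takes no time and is no camera call.
A pose or a line that the arm cannot do raises ctrl.Unreachable and nothing moves.
- ticket.close_job(): hands the job in; it is judged then, once.
Trained networks look in the newest picture that a camera, given by its name, has taken for a name from the list of things; names that differ only in an ending like _2 or _b are one class to them, and where a whole thing is asked for, a point or a joint stands for the part that bears it (a point fixed in the world has none). Each returns a list of dicts, best first, with "p" (0 to 1); they miss things now and then, are a little off and sometimes report something else, mostly with a low value. They report only what shows in the picture. A call takes as long as a camera call. They do not tell look-alikes from the thing itself.
- models.recognise(camera, target): "point" ([column, row] in pixels, amid what is visible of it).
- models.masks_of(camera, target): "mask" (480x640 bool, what is visible of it) and "point" ([column, row] in pixels, amid what is visible of it).
The state is a dict: "time": time; "qpos": joint angles; "qd": joint speeds; "tau": joint torques, N m; "tcp_pos": TCP position; "eef_rot": TCP orientation; "contact_force": force on the tool from outside, world axes, zero at the start; "wrist_torque": the same for the moment, N m; "width": finger opening in m; "gripper_force": force on a finger pad.
Only numpy, scipy, OpenCV 4.12 (cv2) and the standard library are available. Lean on these libraries where they do the work, as an engineer would, in place of code of your own. Each camera call takes 0.05 s, during which the arm holds its last target. There are 200 camera calls.

## Task

Take the orange-handled ejector rod from its holder, push its nose down through the bore of the carrier block to drive the seated white ceramic plug out into the blue tray below, and press on until the rod's collar sits firmly home on the block: a push of 18 to 25 N there for a moment, and never more than about 35 N on block or plug, which is brittle. Touch the plug with the rod only, not with the fingers; then draw the rod out, stand it back upright with its collar down in the empty socket of the holder and let go. Leave the blue-handled rod and the other things on the bench where they are.

Things in the scene. Friction and masses are not known exactly. Their poses are not given: they have to be found in the camera images.
- stand: Knock-out stand, fixed; place and yaw vary: aluminium carrier block (64 mm in x, 84 in y, 40 thick) on two grey legs at its y sides, over a grey tray with blue floor (inside 100 x 60 mm, rims 20 mm above the floor). Origin: centre of the base's underside, which levelling feet hold 0 to 12 mm above the bench; tray floor 10 mm, block's underside 75 mm, top 115 mm above the origin; z up.
- bore_mouth (a point): Centre of the mouth of the vertical bore, on the block's top face, 115 mm above the stand's origin. The bore is 13 mm wide for its upper 18 mm (mouth chamfered 1.5 mm), then 20 mm wide down to the underside; in it sprung balls, 36.5 mm below the top, grip the plug.
- tray (a point): Centre of the blue tray floor, straight below the bore, 10 mm above the stand's origin.
- plug_mid (a point): Centre of the white ceramic plug, a cylinder 18 mm in diameter, 20 mm long, 20 g, upright in the wide part of the bore, its top at first 19 to 24 mm below the block's top. z along its axis. The balls resist its sliding with about 6 to 15 N until its upper edge has passed them, then it drops: only when the rod's collar is within 1 to 3 mm of the block.
- holder: Black rod holder, fixed: 60 mm in x, 130 mm in y, 46 mm high, with two round sockets 16 mm wide through it, on its y axis 33 mm either side of the middle. Origin: centre of the underside; z up. Its place and yaw vary.
- socket_a (a point): Mouth centre of the socket on the holder's +y side, on its top face, 46 mm above the bench.
- socket_b (a point): Mouth centre of the socket on the holder's -y side, on its top face, 46 mm above the bench.
- rod_grip (a point): Ejector rod with orange handle, 120 g, standing in either socket: middle of its round handle (24 mm in diameter, 34 mm long), 23 mm above the underside of its collar, which rests on the holder. The steel collar below the handle is 32 mm wide, 6 mm thick; below it the steel nose, 12 mm in diameter, 38.5 mm long (10 mm at its last 2 mm). z points up along the rod.
- rod_tip (a point): Centre of the nose's lower end, 61.5 mm below rod_grip along the rod.
- thinrod_grip (a point): Middle of the blue handle of the other rod, the same but for a 7 mm thick nose, standing in the other socket. It is to be left alone.
- blank: Bystander: white ceramic disc lying flat, 98 mm in diameter, 16 mm thick. Origin: centre of the underside.
- jar: Bystander: small jar, 48 mm in diameter, 65 mm high. Origin: centre of the underside.
- crucible: Bystander: white bowl, 70 mm in diameter, 35 mm high. Origin: centre of the underside.
- mug: Bystander: blue mug, 80 mm in diameter, 90 mm high. Origin: centre of the underside.
- puck: Bystander: small flat blue case 50 x 36 x 12 mm. Origin: centre of the underside.
Things that resemble listed ones, but are neither listed nor needed, are in the scene too. Leave any purple look-alike of the part that bears rod_grip alone.

How it is judged:
By the outcome, as a careful person would: the job done as asked, in the order asked, and still so for the second after the job is handed in, with the robot touching nothing.
It also fails if it takes over 72 s, if anything falls off the work surface, if the arm or the gripper's body presses on something with over 40 N, if the wrist force passes 120 N, or if a joint passes its speed limit or range.

## Working session

There is one attempt and no reset: what is moved stays moved. The work goes in short steps, each a Python script; the robot and the scene stay as the last script left them, time stands still between calls to the robot, and variables do not carry over. Pictures are saved under pics/ and viewed, at most 10 in all, crops included, and the job is handed in when it is done.

```bash
ls; mkdir -p pics; python3 - <<'E'
from station import ctrl,get_state,vision,models
import cv2,numpy as np
for c in("scene","top"):
    im,d=vision.grab_frame(c); cv2.imwrite(f"pics/{c}0.png",im); np.save(f"{c}_d.npy",d)
    i=vision.camera_info(c); print(c,i["mtx"].round(1).tolist(),i["R"].round(3).tolist(),i["t"].round(3).tolist())
    for t in("rod_grip","thinrod_grip","stand","holder","bore_mouth","socket_a","tray"):
        print(t,[(r["p"].__round__(2),np.round(r["point"]).tolist()) for r in models.recognise(c,t)])
s=get_state();print(s["time"],s["contact_force"],s["width"],ctrl.pinch_z)
E
```

```text
pics
scene [[538.1, 0.0, 315.9], [0.0, 538.1, 242.7], [0.0, 0.0, 1.0]] [[-0.624, 0.781, 0.0], [0.485, 0.388, -0.784], [-0.612, -0.489, -0.621]] [0.36, -0.218, 1.603]
rod_grip [(0.8, [367.0, 308.0]), (0.74, [400.0, 270.0])]
thinrod_grip [(0.56, [498.0, 326.0]), (0.53, [375.0, 261.0])]
stand [(0.66, [266.0, 216.0])]
holder [(0.86, [386.0, 281.0]), (0.57, [374.0, 263.0])]
bore_mouth [(0.89, [265.0, 217.0])]
socket_a [(0.82, [389.0, 284.0])]
tray [(0.79, [267.0, 215.0])]
top [[434.6, 0.0, 321.2], [0.0, 434.6, 243.1], [0.0, 0.0, 1.0]] [[-0.003, -1.0, 0.026], [-0.985, -0.001, -0.174], [0.174, -0.026, -0.984]] [-0.008, 0.589, 0.987]
rod_grip [(0.49, [235.0, 274.0]), (0.49, [236.0, 227.0])]
thinrod_grip [(0.49, [266.0, 270.0])]
stand [(0.61, [249.0, 272.0]), (0.57, [392.0, 264.0])]
holder [(0.96, [252.0, 272.0])]
bore_mouth [(0.65, [394.0, 261.0])]
socket_a [(0.88, [254.0, 269.0])]
tray [(0.94, [393.0, 265.0]), (0.71, [141.0, 280.0])]
0.8 [-0.38516294 -0.44594034  0.06389528] 0.0853762200569013 -0.0187
```

View pics/scene0.png

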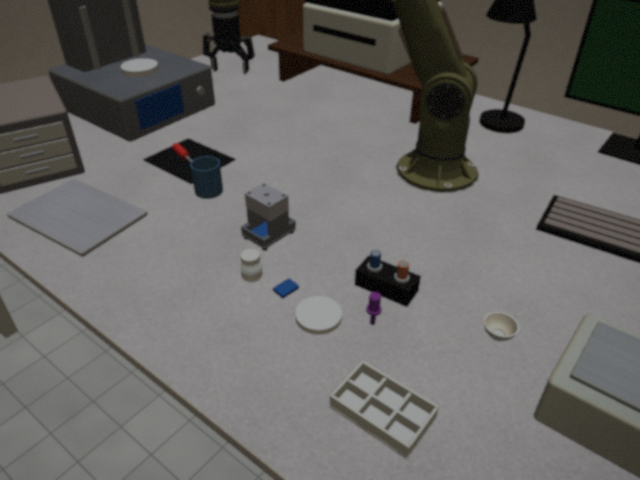

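View pics/top0.png

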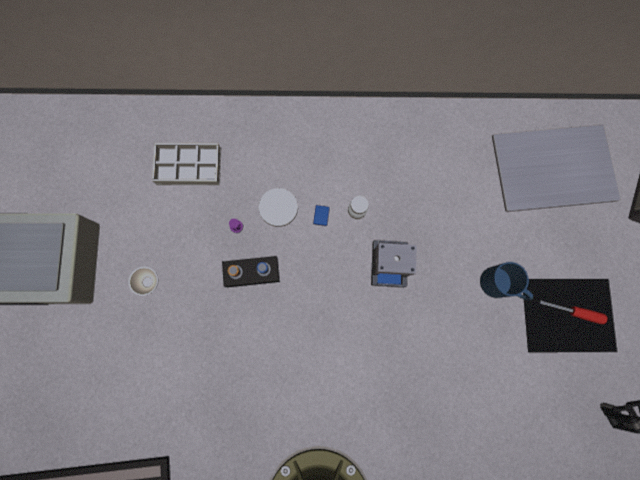

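The scene view shows the black holder at (388,281) with blue rod (375,260) and orange rod (402,270), the purple decoy at (374,303), and the stand block top at (266,195). In the top view, orange is at (235,272), blue at (264,268) and the bore at (397,258). Next I'll zoom in and measure.

```bash
cat > h.py <<'E'
from station import ctrl,get_state,vision,models,ticket
import cv2,numpy as np
I={c:vision.camera_info(c) for c in("scene","top")}
def back(c,uv,d):
    i=I[c]; p=np.linalg.inv(i["mtx"])@np.array([uv[0],uv[1],1.])*d
    return i["R"].T@(p-i["t"])
def P(c):
    i=I[c]; return i["mtx"]@np.c_[i["R"],i["t"]]
def proj(c,X):
    p=P(c)@np.r_[X,1]; return p[:2]/p[2]
def tri(us,ut):
    X=cv2.triangulatePoints(P("scene"),P("top"),np.array(us,float),np.array(ut,float))[:,0]; return X[:3]/X[3]
def cloud(c,d):
    i=I[c]; v,u=np.mgrid[:480,:640]; p=np.stack([u,v,np.ones_like(u)],-1)@np.linalg.inv(i["mtx"]).T*d[...,None]
    return (p-i["t"])@i["R"]
E
python3 - <<'E'
from h import *
ims={c:cv2.imread(f"pics/{c}0.png") for c in I}
ds={c:np.load(f"{c}_d.npy") for c in I}
box={("scene",0):(345,235),("scene",1):(227,170),("top",0):(215,240),("top",1):(358,225)}
rows=[np.hstack([cv2.resize(ims[c][y:y+60,x:x+80],(400,300),interpolation=cv2.INTER_CUBIC) for k in(0,1) for x,y in[box[c,k]]]) for c in I]
cv2.imwrite("pics/crops.png",np.clip(np.vstack(rows).astype(float)*1.5,0,255).astype(np.uint8))
for c in I:
    W=cloud(c,ds[c]); hsv=cv2.cvtColor(ims[c],cv2.COLOR_BGR2HSV)
    x,y=box[c,0]; 
    for n,lo,hi in(("or",(0,90,60),(16,255,255)),("bl",(100,90,50),(125,255,255))):
        m=np.zeros((480,640),bool); m[y:y+60,x:x+80]=cv2.inRange(hsv,lo,hi)[y:y+60,x:x+80]>0
        m&=ds[c]>0
        v,u=np.nonzero(m); q=W[m]; print(c,n,m.sum(),"uv",u.mean(),v.mean(),"zmax",np.percentile(q[:,2],[5,50,95]).round(4))
        t=q[q[:,2]>np.percentile(q[:,2],95)-.006]; print("  top xy",t.mean(0).round(4),len(t), (t.min(0)+t.max(0)).round(4)/2)
    # holder and block planes
    for n,k,lo,hi in(("holder",0,.036,.05),("block",1,.105,.135)):
        x,y=box[c,k]; w=W[y-5:y+60,x-5:x+80].reshape(-1,3); w=w[(w[:,2]>lo)&(w[:,2]<hi)]
        r=cv2.minAreaRect((w[:,:2]*1000).astype(np.float32)); print(c,n,len(w),np.median(w[:,2]).round(4),r)
E
```

```text
scene or 102 uv 402.34313725490193 271.6764705882353 zmax [0.0559 0.073  0.0878]
  top xy [0.5335 0.1977 0.0854] 25 [0.531  0.1969 0.0859]
scene bl 20 uv 374.95 257.35 zmax [0.0541 0.0847 0.0878]
  top xy [0.5399 0.1334 0.0853] 16 [0.53795 0.1319  0.085  ]
scene holder 1001 0.0456 ((528.4308471679688, 160.72567749023438), (64.9146728515625, 132.12635803222656), 6.779508113861084)
scene block 779 0.1212 ((547.7457275390625, -175.44554138183594), (90.07769775390625, 68.42312622070312), 86.68894958496094)
top or 51 uv 232.62745098039215 270.1764705882353 zmax [0.0446 0.0832 0.0871]
  top xy [0.5175 0.1911 0.0845] 35 [0.51995 0.19285 0.0843 ]
top bl 51 uv 261.6666666666667 266.98039215686276 zmax [0.0445 0.0845 0.0879]
  top xy [0.5241 0.1272 0.0855] 32 [0.5266  0.12775 0.08535]
top holder 1127 0.0454 ((523.07666015625, 160.52932739257812), (60.35619354248047, 130.52928161621094), 5.87462043762207)
top block 1116 0.1214 ((543.2297973632812, -175.6387176513672), (85.14469909667969, 64.68850708007812), 86.5364761352539)
```

View pics/crops.png

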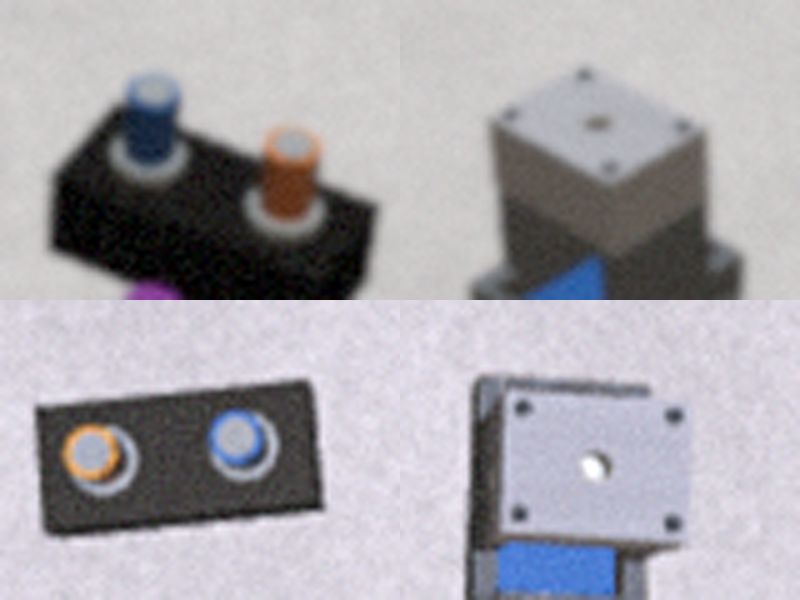

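The crops show the orange cap at (292,144) in the scene crop and (92,452) in the top crop. The bore is at (599,124) and (596,466), with the white plug seen through it. The handles and the empty space around them are clear. Next I'll triangulate.

```bash
python3 - <<'E'
from h import *
f=lambda c,o,off:(o[0]+(c[0]-off[0]+.5)/5-.5,o[1]+(c[1]-off[1]+.5)/5-.5)
L={"cap":(f((292,144),(345,235),(0,0)),f((92,452),(215,240),(0,300))),
"collar":(f((285,213),(345,235),(0,0)),f((104,461),(215,240),(0,300))),
"bluecap":(f((153,92),(345,235),(0,0)),f((237,437),(215,240),(0,300))),
"bore":(f((599,124),(227,170),(400,0)),f((596,466),(358,225),(400,300))),}
for (a,b),n in zip(((( 586,75),(522,407)),((512,115),(519,513)),((683,126),(674,415)),((610,167),(673,523))),"1234"): L["h"+n]=(f(a,(227,170),(400,0)),f(b,(358,225),(400,300)))
X={}
for n,(s,t) in L.items():
    X[n]=x=tri(s,t); print(n,x.round(4),(proj("scene",x)-s).round(2),(proj("top",x)-t).round(2))
    for c,p in(("scene",s),("top",t)):
        z={"cap":.086,"bluecap":.086,"collar":.052}.get(n,.1213)
        i=I[c]; r=i["R"].T@np.linalg.inv(i["mtx"])@np.r_[p,1]; o=-i["R"].T@i["t"]; print("   ",c,(o+r*(z-o[2])/r[2]).round(4))
print(np.mean([X["h"+n] for n in "1234"],0))
q=get_state(); print(q["eef_rot"])
for yaw in np.arange(-180,180,15):
    a=np.radians(yaw); Q=[0,np.cos(a/2),np.sin(a/2),0]
    print(yaw,[ (None if j is None else np.round(j,2).tolist()) for j in (ctrl.ik([.522,.193,.069+.019],Q),ctrl.ik([.545,-.175,.2],Q))])
E
```

```text
cap [0.5213 0.1927 0.0845] [0.23 0.  ] [ 0.28 -0.16]
    scene [0.5233 0.1932 0.086 ]
    top [0.5208 0.1931 0.086 ]
collar [0.5214 0.1938 0.0459] [0.22 0.  ] [ 0.26 -0.15]
    scene [0.5279 0.1965 0.052 ]
    top [0.5204 0.1933 0.052 ]
bluecap [0.5283 0.1271 0.0837] [0.24 0.01] [ 0.29 -0.18]
    scene [0.5311 0.1282 0.086 ]
    top [0.5276 0.1275 0.086 ]
bore [ 0.5445 -0.1756  0.119 ] [0.12 0.03] [ 0.15 -0.12]
    scene [ 0.5471 -0.1734  0.1213]
    top [ 0.5439 -0.1748  0.1213]
h1 [ 0.5705 -0.1448  0.1695] [3.64 0.76] [ 4.82 -3.79]
    scene [ 0.5191 -0.2079  0.1213]
    top [ 0.5705 -0.1424  0.1213]
h2 [ 0.5562 -0.1782  0.1235] [13.22  1.98] [ 16.95 -15.02]
    scene [ 0.5673 -0.2111  0.1213]
    top [ 0.5229 -0.1398  0.1213]
h3 [ 0.5398 -0.1671  0.1302] [-12.96  -3.97] [-18.2   11.49]
    scene [ 0.5234 -0.1411  0.1213]
    top [ 0.567  -0.2106  0.1213]
h4 [ 0.5168 -0.2097  0.0678] [-3.42 -0.85] [-4.65  3.34]
    scene [ 0.5706 -0.1448  0.1213]
    top [ 0.5185 -0.2082  0.1213]
[ 0.54584466 -0.17494629  0.12276586]
[ 9.94799090e-07  9.75708374e-01  2.19073434e-01 -9.62277425e-06]
[... 1579 characters left out ...]
0.48, -0.5, 1.69, 0.26, 1.04, -0.52]]
75 [[0.06, 0.64, -0.73, 1.86, 0.56, 0.85, -1.21], [0.63, 0.49, -0.57, 1.69, 0.29, 1.05, -0.29]]
90 [[0.07, 0.65, -0.74, 1.86, 0.57, 0.86, -0.96], [0.67, 0.5, -0.63, 1.69, 0.33, 1.06, -0.06]]
105 [[0.08, 0.65, -0.77, 1.86, 0.59, 0.87, -0.72], [0.71, 0.51, -0.69, 1.69, 0.36, 1.07, 0.17]]
120 [[0.1, 0.66, -0.79, 1.86, 0.61, 0.88, -0.47], [0.74, 0.53, -0.75, 1.69, 0.4, 1.09, 0.4]]
135 [[0.11, 0.67, -0.82, 1.86, 0.63, 0.89, -0.23], [0.76, 0.54, -0.79, 1.69, 0.42, 1.1, 0.63]]
150 [[0.12, 0.68, -0.84, 1.86, 0.64, 0.9, 0.01], [0.79, 0.55, -0.84, 1.69, 0.45, 1.11, 0.87]]
165 [[0.13, 0.69, -0.87, 1.86, 0.66, 0.91, 0.26], [0.82, 0.57, -0.89, 1.69, 0.48, 1.12, 1.1]]
```

```bash
cat >> h.py <<'E'
YAW=np.radians(96); Q=[0,np.cos(YAW/2),np.sin(YAW/2),0]
ROD=np.array([.5211,.1930]); BORE=np.array([.5447,-.1752])
def st(n=""):
    s=get_state(); print(n,round(s["time"],2),"tcp",np.round(s["tcp_pos"],4),"F",np.round(s["contact_force"],2),"M",np.round(s["wrist_torque"],2),"w",round(s["width"],4),"g",round(s["gripper_force"],1)); return s
E
python3 - <<'E'
from h import *
ctrl.movep([*ROD,.17],Q); st("above")
ctrl.movel([*ROD,.056],max_speed=.1); st("down")
ctrl.close_gripper(force=60); s=st("closed")
im,d=vision.grab_frame("top"); cv2.imwrite("pics/top1.png",im)
E
```

```text
above 3.62 tcp [0.5216 0.1919 0.1699] F [-0.91 -0.39 -0.15] M [ 0.03 -0.01 -0.01] w 0.0855 g 0.0
down 4.92 tcp [0.5214 0.1933 0.0566] F [ 0.43 -0.22  0.12] M [-0.    0.01  0.01] w 0.0853 g 0.0
closed 5.52 tcp [0.5212 0.193  0.0563] F [-1.31 -1.31  4.84] M [-0.18  0.14 -0.01] w 0.0227 g 58.6
```

```bash
python3 - <<'E'
from h import *
p=get_state()["tcp_pos"]
ctrl.movel([p[0],p[1],.215],max_speed=.15); st("lift")
ctrl.movep([*BORE,.215],Q)
ctrl.movel([*BORE,.188],max_speed=.1); ctrl.pause(.3); st("over bore")
out=[]
for c,(x,y) in(("scene",(227,150)),("top",(358,215))):
    im,d=vision.grab_frame(c); cv2.imwrite(f"pics/{c}2.png",im)
    out.append(cv2.resize(im[y:y+75,x:x+80],(400,375),interpolation=cv2.INTER_CUBIC))
cv2.imwrite("pics/over.png",np.clip(np.hstack(out)*1.5,0,255).astype(np.uint8))
E
```

```text
lift 6.78 tcp [0.5208 0.1926 0.2141] F [ 0.2   0.98 -1.11] M [-0.01  0.05  0.02] w 0.0224 g 58.7
over bore 8.88 tcp [ 0.5449 -0.1752  0.1885] F [-0.14  0.01 -1.48] M [ 0.01 -0.01 -0.01] w 0.0222 g 58.8
```

View pics/over.png

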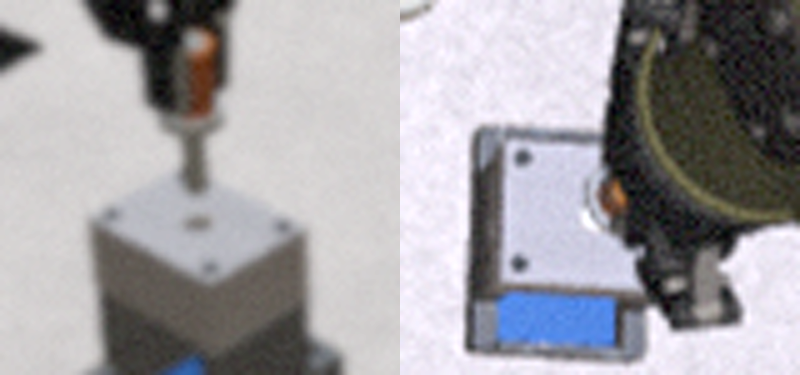

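The nose hangs about 1 mm to the left of the bore axis in the scene view: the nose is at (195,190) and the bore at (199,222), and the rod is upright. This is within what the chamfer will catch. I'll shift slightly and descend with force checks.

```bash
python3 - <<'E'
from h import *
im=cv2.imread("pics/scene2.png").astype(int).sum(2)
for v in(182,184,186,188): print(v,im[v,258:276].tolist())
xy=BORE+np.array([-.62,.78])*.0009
f0=np.array(get_state()["contact_force"])
ctrl.movel([*xy,.174],max_speed=.06); st()
z=.174
while z>.156:
    z-=.0015; ctrl.movel([*xy,z],max_speed=.03); s=get_state(); f=np.array(s["contact_force"])-f0
    print(round(s["time"],2),np.round(s["tcp_pos"],4),f.round(1),np.round(s["wrist_torque"],2))
    if f[2]>10 or np.hypot(*f[:2])>12: break
E
```

```text
182 [426, 421, 422, 420, 390, 315, 230, 179, 194, 241, 323, 387, 414, 420, 422, 425, 428, 431]
184 [417, 415, 405, 386, 337, 262, 186, 179, 182, 237, 311, 378, 418, 417, 427, 424, 426, 433]
186 [395, 387, 383, 371, 339, 281, 224, 179, 184, 212, 279, 352, 390, 411, 422, 426, 428, 429]
188 [383, 387, 379, 374, 368, 346, 304, 263, 254, 286, 330, 372, 376, 381, 385, 392, 402, 404]
 9.36 tcp [ 0.5438 -0.1745  0.1734] F [-0.44 -0.81 -1.52] M [ 0.05 -0.02 -0.04] w 0.022 g 58.8
9.61 [ 0.5442 -0.1745  0.1725] [0.2 1.  1. ] [ 0.02 -0.01 -0.05]
9.86 [ 0.5441 -0.1745  0.171 ] [0.6 0.3 1. ] [ 0.    0.03 -0.01]
10.11 [ 0.5442 -0.1746  0.1694] [0.6 0.1 0.2] [-0.08 -0.08 -0.04]
10.36 [ 0.5444 -0.1745  0.1685] [-0.4  0.3  6.1] [-0.08  0.17  0.03]
10.61 [ 0.5446 -0.175   0.1664] [ 2.9 -2.3  1. ] [-0.53 -0.6   0.  ]
10.86 [ 0.5445 -0.1749  0.1649] [ 4.6 -3.2  0.4] [-0.8  -0.96 -0.03]
11.11 [ 0.5445 -0.1748  0.1635] [ 5.3 -3.4  0. ] [-0.91 -1.07 -0.01]
11.36 [ 0.5445 -0.1748  0.162 ] [ 4.5 -3.2  0.6] [-0.99 -1.05 -0.02]
11.61 [ 0.5445 -0.1748  0.1605] [ 4.  -2.8  1.6] [-0.99 -1.07  0.03]
11.86 [ 0.5445 -0.1748  0.159 ] [ 4.5 -3.7  1.8] [-1.01 -1.12 -0.03]
12.11 [ 0.5445 -0.1748  0.1575] [ 4.8 -3.2  0.6] [-1.03 -1.02 -0.04]
12.36 [ 0.5445 -0.1749  0.156 ] [ 5.1 -3.6  1.4] [-1.03 -1.08 -0.02]
```

```bash
python3 - <<'E'
from h import *
ctrl.close_gripper(force=90); st("grip")
xy=np.array([.5449,-.1752]); f0z=-1.4
z=.156; ctrl.movel([*xy,z],max_speed=.03); st("recentred")
def F():
    s=get_state(); return s, np.array(s["contact_force"])-[0,0,f0z]
ok=False
while z>.1275:
    step=.0012 if z>.1345 else .0003
    z-=step; ctrl.movel([*xy,z],max_speed=.03)
    s,f=F(); print(round(s["time"],2),round(z,4),np.round(s["tcp_pos"],4),f.round(1),np.round(s["wrist_torque"],1))
    if np.hypot(*f[:2])>15: print("lateral"); break
    if f[2]>19.5: break
    if z>.134 and f[2]>18: print("early"); break
ctrl.pause(.2); s,f=F(); print("end",round(s["time"],2),s["tcp_pos"],f.round(1))
E
```

```text
grip 12.57 tcp [ 0.5445 -0.1749  0.156 ] F [ 3.73 -4.59 -1.44] M [-1.07 -1.12  0.03] w 0.0216 g 88.1
recentred 12.82 tcp [ 0.5447 -0.1751  0.1558] F [ 1.98 -2.44 -0.47] M [-0.73 -0.66 -0.02] w 0.0217 g 88.6
13.07 0.1548 [ 0.5447 -0.1751  0.1546] [ 2.6 -2.2 -0.7] [-0.7 -0.6 -0.1]
13.32 0.1536 [ 0.5447 -0.1751  0.1534] [ 2.2 -2.8 -0.4] [-0.6 -0.5 -0. ]
13.57 0.1524 [ 0.5448 -0.1752  0.1522] [ 2.3 -2.2 -0.9] [-0.6 -0.5  0. ]
13.82 0.1512 [ 0.5448 -0.1752  0.151 ] [ 1.7 -2.3 -0.3] [-0.6 -0.5  0. ]
14.07 0.15 [ 0.5449 -0.1751  0.15  ] [ 1.6 -2.6  1.7] [-0.5 -0.3  0. ]
14.32 0.1488 [ 0.5449 -0.1752  0.1487] [ 1.1 -1.5  1.1] [-0.6 -0.3  0. ]
14.57 0.1476 [ 0.5449 -0.1752  0.1475] [ 1.5 -2.3  1.5] [-0.5 -0.3 -0. ]
14.82 0.1464 [ 0.5449 -0.1752  0.1462] [ 1.1 -1.6  0.7] [-0.6 -0.3 -0. ]
15.07 0.1452 [ 0.5449 -0.1752  0.1451] [ 1.5 -2.6  1.2] [-0.5 -0.3  0.1]
15.32 0.144 [ 0.5449 -0.1752  0.1439] [ 1.1 -1.8  0.8] [-0.6 -0.3 -0. ]
15.57 0.1428 [ 0.5449 -0.1752  0.1427] [ 0.8 -2.9  1.4] [-0.5 -0.3  0. ]
15.82 0.1416 [ 0.5448 -0.1753  0.1415] [ 1.5 -2.6 -0. ] [-0.6 -0.3  0. ]
16.07 0.1404 [ 0.544
[... 729 characters left out ...]
9 -0.1752  0.1329] [ 2.4 -3.3  1.8] [-0.8 -0.4  0. ]
18.82 0.1326 [ 0.5449 -0.1752  0.1326] [ 1.2 -3.1  1.4] [-0.8 -0.3  0. ]
19.07 0.1323 [ 0.5449 -0.1752  0.1325] [ 1.2 -4.7  5.1] [-0.8 -0.1  0. ]
19.32 0.132 [ 0.5449 -0.1752  0.1325] [-0.8 -3.5  7.9] [-0.9  0.1 -0. ]
19.57 0.1317 [ 0.5449 -0.1753  0.1325] [-1.1 -3.7 11.1] [-0.9  0.4 -0. ]
19.82 0.1314 [ 0.545  -0.1753  0.1325] [-2.8 -3.7 13.7] [-0.8  0.6  0. ]
20.07 0.1311 [ 0.5449 -0.1753  0.1324] [-3.1 -5.  15.6] [-0.8  0.8  0. ]
20.32 0.1308 [ 0.545  -0.1753  0.1324] [-4.5 -4.6 18.4] [-0.9  1.   0.1]
20.57 0.1305 [ 0.545  -0.1753  0.1324] [-4.6 -3.8 21.2] [-0.9  1.2  0. ]
end 20.77 [ 0.54497703 -0.17528301  0.13240832] [-4.6 -4.6 21.4]
```

The collar appears home at 21 N, but I felt no plug resistance on the way down, so I'll look.

```bash
python3 - <<'E'
from h import *
st()
out=[]
for c,(x,y) in(("scene",(227,170)),("top",(358,225))):
    im,d=vision.grab_frame(c); cv2.imwrite(f"pics/{c}3.png",im)
    out.append(cv2.resize(im[y:y+75,x:x+80],(400,375),interpolation=cv2.INTER_CUBIC))
cv2.imwrite("pics/home.png",np.clip(np.hstack(out)*1.5,0,255).astype(np.uint8))
for c in I: print(c,[(round(r["p"],2),np.round(r["point"]).tolist()) for r in models.recognise(c,"plug_mid")])
E
```

```text
20.77 tcp [ 0.545  -0.1753  0.1324] F [-4.61 -4.6  19.98] M [-0.95  1.18  0.05] w 0.0218 g 91.1
scene [(0.66, [265.0, 217.0])]
top []
```

View pics/home.png

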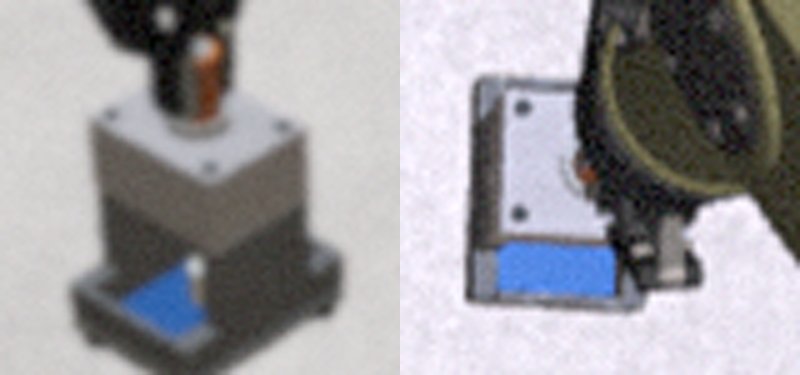

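A white cylinder is now under the block at about (195,275) in the scene crop, and the collar sits flat on the block. I'll check the plug's height against earlier frames.

```bash
python3 - <<'E'
from h import *
for z in(.016,.026,.036,.066,.08): print(z,proj("scene",[.5449,-.1753,z]).round(1))
W=cloud("scene",vision.grab_frame("scene")[1])
print(W[215:236:2,265].round(3).tolist(), W[215:236:2,266].round(3)[:,2])
out=[cv2.resize(cv2.imread(f"pics/scene{k}.png")[195:245,235:301],(396,300),interpolation=cv2.INTER_CUBIC) for k in(0,2,3)]
cv2.imwrite("pics/cmp.png",np.clip(np.hstack(out)*1.7,0,255).astype(np.uint8)[:,:])
im=cv2.imread("pics/cmp.png"); cv2.imwrite("pics/cmp.png",cv2.resize(im,(798,201)))
E
```

```text
0.016 [268.8 229.1]
0.026 [268.6 225.9]
0.036 [268.4 222.7]
0.066 [267.7 212.8]
0.08 [267.4 208. ]
[[0.578, -0.152, 0.088], [0.581, -0.149, 0.085], [0.527, -0.204, 0.024], [0.526, -0.206, 0.016], [0.551, -0.182, 0.035], [0.553, -0.179, 0.032], [0.554, -0.179, 0.026], [0.557, -0.177, 0.023], [0.558, -0.176, 0.017], [0.562, -0.173, 0.015], [0.588, -0.147, 0.037]] [0.091 0.087 0.081 0.036 0.034 0.036 0.029 0.022 0.016 0.017 0.039]
```

View pics/cmp.png

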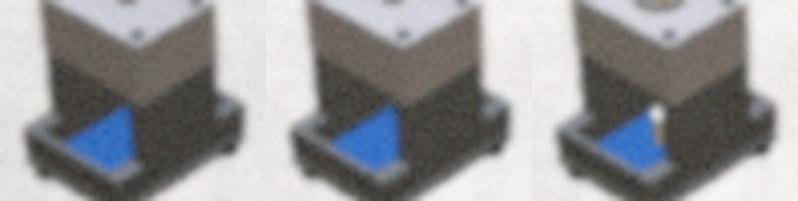

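```bash
python3 - <<'E'
from h import *
ctrl.pause(.3); s=st("press")
xy=np.array([.5449,-.1752])
ctrl.movel([*xy,.215],max_speed=.08); st("out")
g=np.array([.5211,.1930])
ctrl.movep([*g,.215],Q); ctrl.movel([*g,.108],max_speed=.1); ctrl.pause(.2); s=st("over socket"); f0=np.array(s["contact_force"])
z=.108
while z>.0535:
    z-=.004 if z>.063 else .0007
    ctrl.movel([*g,z],max_speed=.04); s=get_state(); f=np.array(s["contact_force"])-f0
    print(round(s["time"],2),round(z,4),np.round(s["tcp_pos"],4),f.round(1))
    if f[2]>5 or np.hypot(*f[:2])>15: break
E
```

```text
press 21.32 tcp [ 0.545  -0.1753  0.1324] F [-4.1  -4.51 19.21] M [-0.87  1.15 -0.03] w 0.0216 g 91.1
out 22.53 tcp [ 0.5446 -0.1752  0.2145] F [ 0.14 -0.28 -0.89] M [0.07 0.03 0.01] w 0.0219 g 88.4
over socket 25.33 tcp [0.5213 0.1931 0.1085] F [-0.46 -0.3  -1.92] M [0.02 0.01 0.07] w 0.0216 g 88.4
25.58 0.104 [0.521  0.1928 0.1037] [-0.4 -0.6  1. ]
25.83 0.1 [0.5209 0.1929 0.0997] [0.8 0.  0.4]
26.08 0.096 [0.5209 0.1929 0.0957] [0.6 1.  0.3]
26.33 0.092 [0.521  0.1929 0.0917] [0.1 0.  0.6]
26.58 0.088 [0.5209 0.1929 0.0877] [ 0.1 -0.7  0.5]
26.83 0.084 [0.521  0.1929 0.0837] [0.5 0.2 0.4]
27.08 0.08 [0.521  0.1929 0.0797] [-0.   1.   1.6]
27.33 0.076 [0.5209 0.1929 0.0757] [0.8 0.4 0.8]
27.58 0.072 [0.521  0.1929 0.0717] [-0.1  0.3  1.4]
27.83 0.068 [0.521  0.1929 0.0677] [ 1.3 -0.5  0.6]
28.08 0.064 [0.5209 0.1929 0.0637] [ 1.3 -0.1  0.7]
28.33 0.06 [0.521  0.1929 0.0597] [0.5 0.2 0.7]
28.58 0.0593 [0.5211 0.193  0.0593] [-0.4  0.8 -0.1]
28.83 0.0586 [0.5211 0.193  0.0586] [0.8 0.1 0. ]
29.08 0.0579 [0.5211 0.193  0.0579] [-0.2  0.7 -0.1]
29.33 0.0572 [0.5211 0.193  0.0571] [ 0.6 -0.4  0.3]
29.58 0.0565 [0.5211 0.1931 0.0565] [0.7 1.5 1. ]
29.83 0.0558 [0.5212 0.193  0.0565] [-1.2 -0.8  8.1]
```

```bash
python3 - <<'E'
from h import *
ctrl.ungrasp(); ctrl.pause(.2); st("open")
ctrl.movel([.5211,.193,.17],max_speed=.1)
ctrl.movep([.45,.0,.3],Q); ctrl.pause(.3); st("away")
out=[]
for c,bs in(("scene",((345,235),(227,185))),("top",((215,240),(358,225)))):
    im,d=vision.grab_frame(c); cv2.imwrite(f"pics/{c}4.png",im)
    out.append(np.hstack([cv2.resize(im[y:y+60,x:x+80],(400,300),interpolation=cv2.INTER_CUBIC) for x,y in bs]))
cv2.imwrite("pics/end.png",np.clip(np.vstack(out)*1.5,0,255).astype(np.uint8))
E
```

```text
open 30.68 tcp [0.5211 0.193  0.0558] F [ 0.71 -0.23 -0.97] M [ 0.01  0.02 -0.03] w 0.0855 g 0.0
away 33.23 tcp [0.4501 0.0008 0.2996] F [-0.16  0.62  0.37] M [-0.02  0.06  0.04] w 0.0857 g 0.0
```

View pics/end.png

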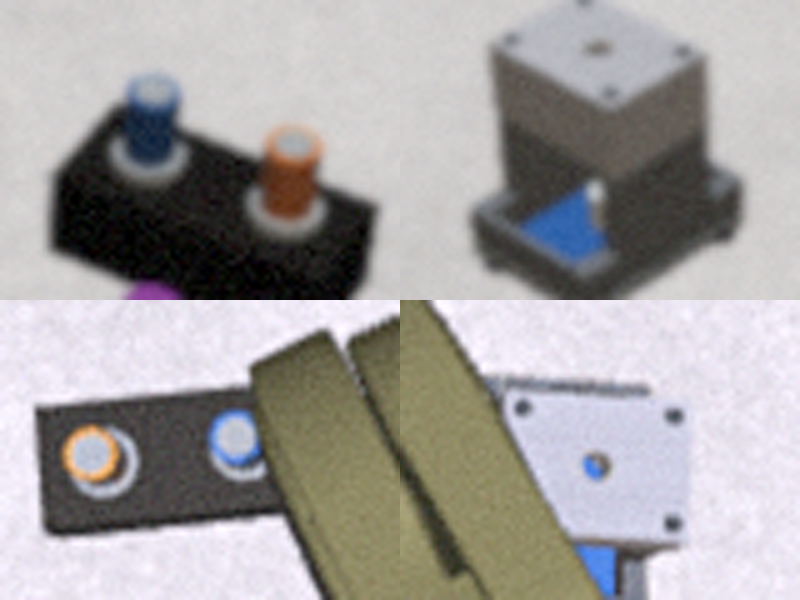

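The orange rod is upright with its collar down in its socket at (292,144). The plug stands in the tray at (597,200), and the blue tray floor shows through the bore at (597,466), so the bore is clear.

```bash
python3 -c "
from station import ticket
print(ticket.close_job())"
```

```text
the job is handed in; nothing more can be done
None
```

I drove the plug out into the tray and pressed the collar home at about 21 N, though the wrist sensor never showed the plug's expected 6–15 N resistance; the orange rod is back upright in its socket, and I handed the job in at about 33 s.

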